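Push a parts tray past its spring stop

TASK

With the fingertips only, press the spring stop's bar down behind the blue tray and keep it down while you push the tray along its lane over the stop pin; then push the tray fully home against the end plate, so that the stop springs up again behind it. Do not lift or tip the tray, and leave the other things on the table where they are.

Things in the scene. Friction and masses are not known exactly. Their poses are not given: they have to be found in the camera images.
- lane: Bin lane, a fixed metal channel 445 mm long, 136 mm wide on the table. Origin: on the table under the stop pin's middle; +x is the way the tray must slide. Two ledges carry the tray: tops 36 mm above the table, 29 to 61 mm either side of the middle, x -280 to +165 mm; outside them guides, inner faces 62 mm from the middle, tops 52 mm. The near end (x -280 mm) is open.
- lane_end (a point): Middle of the inner face of the end plate at the lane's far end, at ledge height (36 mm above the table), at lane x +153 mm. The plate's top is 66 mm above the table. The tray is home when its far face touches this plate; its origin is then at lane x +83 mm and its near face at +13 mm, just beyond the pin.
- stop (a joint): Spring stop, one rigid steel piece (bar and pin) that moves only straight down: 0 = up, 0.016 m = fully down. It may be pressed anywhere along the bar, for example just behind the tray. About 1 N starts it, about 3 N holds it fully down; it rises by itself when let go. Pressed more than 10 mm, the pin clears the tray's underside; a tray over the pin keeps it down.
- bar_end (a point): Middle of the near end of the stop's bar, on its top face: a flat steel bar 50 mm wide in the 58 mm channel between the ledges, from lane x -270 mm to the pin, running under the tray; fine cross lines near this end. Its top is 34 mm above the table when up, 18 mm when fully down. Moves with the stop.
- stop_pin (a point): Middle of the top face of the stop pin, a steel block on the bar's far end, 12 mm long (along the lane), 34 mm wide, 12 mm above the bar: its top is 46 mm above the table (10 mm above the ledges) when up, 30 mm when fully down. Moves with the stop. Fingers sliding along the bar meet it unless raised above it.
- tray: Shallow blue plastic tray with four grey sealed packages fixed in it: 140 mm long (its x, along the lane), 118 mm wide, 38 mm high, loose, 0.7 to 1 kg, standing on the ledges between the guides with its far face before the pin. Origin: centre of its underside; +x points the way it must slide.
- carton: Bystander, to be left alone: small cardboard carton, 70 x 50 x 45 mm. Origin: centre of its underside.
- tape_roll: Bystander, to be left alone: roll of tape lying flat, 80 mm across, 24 mm high. Origin: centre of its underside.
- bracket: Bystander, to be left alone: steel angle bracket, 60 x 30 mm, one leg 44 mm up. Origin: centre of its underside.
- module: Bystander, to be left alone: flat black packaged module, 75 x 45 x 14 mm, blank label on top. Origin: centre of its underside.
- cup_bin: Bystander, to be left alone: small empty blue bin, 100 x 80 x 50 mm. Origin: centre of its underside.
- screwdriver: Bystander, to be left alone: black-handled screwdriver lying down. Origin: underside, near its middle.
- bottle: Bystander, to be left alone: white plastic bottle, 48 mm across, 110 mm high. Origin: centre of its underside.
There are look-alikes about, which are no part of the job. What is shaped like the tray but red or turquoise is not meant.

How it is judged:
On the way, in this order (a step that is already met when the one before it is completed fails the run):
1. the fingers hold the stop down while the tray is still before the pin (value of joint stop above 0.01 m and contact force between the fingers and stop above 0.3 N and x of tray in the frame of lane below -0.07 m), for 0.1 s.
2. the tray has slid over the stop pin (x of tray in the frame of lane between -0.055 and 0.07 m), for 0.05 s.
At the end, for the whole second after the job is handed in: The tray stands flat on the ledges and at rest, within 8 mm of touching the end plate, and the stop has risen behind it (within 2 mm of fully up) (x of tray in the frame of lane between 0.075 and 0.088 m and y of tray in the frame of lane between -0.008 and 0.008 m and z of tray in the frame of lane between 0.032 and 0.04 m and angle between tray's own z axis and vertical below 0.05 rad and value of joint stop below 0.002 m and linear speed of tray below 0.01 m/s).
It fails at once if the tray is lifted (more than 12 mm off the ledges) (z of tray in the frame of lane above 0.048 m).
It fails at once if the tray is tipped (more than 0.2 rad) (angle between tray's own z axis and vertical above 0.2 rad).
It fails at once if a bystander is moved more than 20 mm (distance of any of carton, tape_roll, bracket, module, cup_bin, screwdriver, bottle from where it was at the start of the episode above 0.02 m).
It also fails if it takes over 48 s, if anything falls off the work surface, if the arm or the gripper's body presses on something with over 40 N, if the wrist force passes 120 N, or if a joint passes its speed limit or range.

ROBOT

A 7-joint arm with a two-finger parallel gripper is mounted at the origin on the work surface. World frame = base frame: x ahead of the robot, y to its left, z up, the work surface at z = 0. Lengths are in m, angles in rad, forces in N, time in s.
With the tool pointing down it reaches from about 0.4 to 0.85 m from the base axis. Payload 10.4 kg.
Tool frame: the origin (TCP) lies on the front face of the gripper's body, between the roots of the fingers; the fingertips stand 73 mm ahead of it and the grasp point (between the pads) lies 54 mm ahead of it; x points along the fingers, y is the direction in which the jaws open and shut, and the axes are right-handed (so a half turn about x gives the same grasp; the last joint's range is limited). The gripper opens to 85 mm and grips with 20 to 120 N. Pads are 22 mm wide; open, the fingers measure 114 mm over their backs; the gripper's body (76 mm by 85 mm) begins 54 mm behind the grasp point. The pads swing forward as they close: fully open they stand 13 mm farther back than shut.
Start: joints at [1.182, 0.332, -0.065, 1.46, 0.022, 1.35, -0.088], TCP at [0.224, -0.584, 0.304] pointing down, gripper open.
Joint ranges: [-2.6, 2.6], [-0.5, 2.12], [-1.47, 1.34], [0.16, 2.42], [-1.27, 4.41], [0.06, 2.06], [-2.6, 2.6]. Speed limits (rad/s): [2.22, 2.22, 2.79, 2.79, 3.14, 3.14, 3.14].

INTERFACE

Orientations are given as a unit quaternion [x, y, z, w].
In Python, from workcell import manip gives the robot as it stands. The module is installed in compiled form; this text tells all that it offers.
- The arm moves only by the tool arm_command, never from a script. Its argument "moves" is a list that holds one entry, the list of rows, each a list of 5 numbers: the closure, from 0 (fully open) to 1 (shut), then the shift along the tool's x, y, z in units of 25 mm (1.0 is 25 mm), then the turn about the tool's x in degrees. A call has 1 to 12 rows; each row shifts and turns the commanded pose from where the row before left it, along the tool's axes as they then stand; what a row does not reach is not made up. A row lasts 1/12 s, in which the tool goes at most 41.7 mm and 7.16 degrees, less where a joint would pass 70% of its speed; a pose out of reach is approached as far as the arm can. A call is refused whole if a number of a shift passes 1 or a number of a turn 7.16, either way. A call with a gripper value outside its range is refused whole. The fingers move at their own pace and stop on an object; "force" is the grip in N (left out, the last holds). Time passes only in rows, so rows that do not move let the fingers close. It gives the time, the measured TCP pose, the force and the opening at its end, in the units of the state.
- manip.get_obs(): the state, without advancing time (a new reading comes with each control period).
- manip.camera(name): name is "scene" or "top" or "wrist"; returns the picture (480x640x3 uint8, red, green, blue); there is no depth.
- manip.camera_info(name): a dict with "vfov" (degrees; the focal length in pixels is half the picture's height over the tangent of half this angle, whatever the lens; pixels are square), "cx", "cy" (the principal point, pixels), "pose" (4x4, takes a point from camera to world coordinates). Camera axes: x right, y down, z forward; pixel columns grow to the right and rows downward; lengths in m; the calibration is good to about 2 mm. A picture is of the moment at which its call begins: read the wrist's pose just before it. camera_info takes no time and is no camera call; for the wrist camera it gives the pose at the moment of the call.
- manip.hand_in(): hands the job in, once; it reports no verdict.
Trained networks look in the newest picture that a camera, given by its name, has taken for a name from the list of things; names that differ only in an ending like _2 or _b are one class to them, and where a whole thing is asked for, a point or a joint stands for the part that bears it (a point fixed in the world has none). Each returns a list of dicts, best first, with "confidence" (0 to 1); they miss things now and then, are a little off and sometimes report something else, mostly with a low value. They report only what shows in the picture. A call takes as long as a camera call. They do not tell look-alikes from the thing itself.
- manip.regions_of(query, camera): "mask" (480x640 bool, what is visible of it) and "rect" ([left, top, right, bottom] in pixels, round what is visible of it).
- manip.pinpoint(query, camera): "pixel" ([row, column] in pixels: a listed point, or the origin of a listed thing).
The state is a dict: "clock": time; "joint_pos": joint angles; "joint_velocities": joint speeds; "tau": joint torques, N m; "position": TCP position; "ee_rot": TCP orientation; "ft_force": force on the tool from outside, world axes, zero at the start; "torque": the same for the moment, N m; "grip_width": opening from 0.0 (shut) to 1.0 (fully open).
Only numpy, scipy, OpenCV 4.12 (cv2) and the standard library are available. Lean on these libraries where they do the work, as an engineer would, in place of code of your own. Each camera call takes 0.05 s, during which the arm holds its last target.

## Working session

There is one attempt and no reset: what is moved stays moved. The work goes in short steps, Python scripts to look and compute and a tool call to move; the robot and the scene stay as the last step left them, time stands still between calls to the robot, and variables do not carry over. Pictures are saved under pics/ and viewed, and the job is handed in when it is done.

Besides the shell and the picture viewer there is one more tool, called after "Emit:" by a JSON object that holds its "api" and its "payload". arm_command: Moves the arm, as the interface text tells. Its arguments: {"type":"object","properties":{"moves":{"type":"array","items":{"type":"array","items":{"type":"array","items":{"type":"number"}}}},"force":{"type":"number"}},"required":["moves"]}

```bash
mkdir -p pics; python3 - <<'E'
from workcell import manip
import cv2
o=manip.get_obs(); print(o['clock'],o['position'],o['ee_rot'],o['grip_width'],o['ft_force'])
for n in ['scene','top']:
    im=manip.camera(n); cv2.imwrite(f'pics/{n}0.png',im[:,:,::-1])
    for q in ['tray','bar_end','stop_pin','lane_end','lane']:
        for r in manip.pinpoint(q,n): print(n,q,r['confidence'],r['pixel'])
    i=manip.camera_info(n); print(i)
E
```

```text
0.0 [ 0.22343574 -0.58341801  0.30311844] [-0.69520011 -0.12907723  0.69543081 -0.12810878] 0.9975878726231968 [ 0.01401764  0.50943821 -0.29309321]
scene tray 0.9 [172.8, 348.5]
scene tray 0.83 [252.6, 325.4]
scene tray 0.61 [238.7, 225.9]
scene bar_end 0.89 [296.0, 268.7]
scene stop_pin 0.81 [233.8, 354.6]
scene lane_end 0.58 [205.2, 393.3]
scene lane 0.56 [244.8, 349.9]
{'vfov': 55.196521339390266, 'cx': 324.17701532537154, 'cy': 239.88369896419044, 'pose': array([[ 0.60843929,  0.56791462, -0.55432357,  1.14805461],
       [ 0.79354304, -0.44377805,  0.41635379, -0.44496608],
       [-0.00954323, -0.69320561, -0.7206767 ,  0.8641645 ],
       [ 0.        ,  0.        ,  0.        ,  1.        ]])}
top tray 0.86 [338.8, 195.1]
top tray 0.61 [337.7, 377.8]
top tray 0.58 [236.1, 318.6]
top bar_end 0.83 [228.0, 391.7]
top stop_pin 0.72 [211.0, 516.2]
top stop_pin 0.66 [241.9, 276.3]
top lane_end 0.66 [246.0, 203.9]
top lane 0.88 [242.5, 272.5]
top lane 0.73 [223.9, 129.4]
top lane 0.2 [184.7, 335.4]
{'vfov': 51.58592760357173, 'cx': 331.3179769708272, 'cy': 241.64088250424246, 'pose': array([[ 1.16932577e-02, -9.98941488e-01,  4.44878820e-02,
         4.88638878e-01],
       [-9.99707067e-01, -1.26219151e-02, -2.06510667e-02,
        -1.25258241e-04],
       [ 2.11907296e-02, -4.42333718e-02, -9.98796457e-01,
         1.14030192e+00],
       [ 0.00000000e+00,  0.00000000e+00,  0.00000000e+00,
         1.00000000e+00]])}
```

View pics/scene0.png

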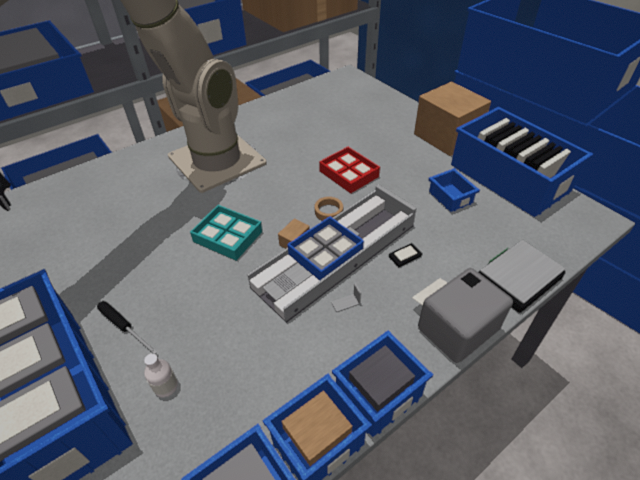

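View pics/top0.png

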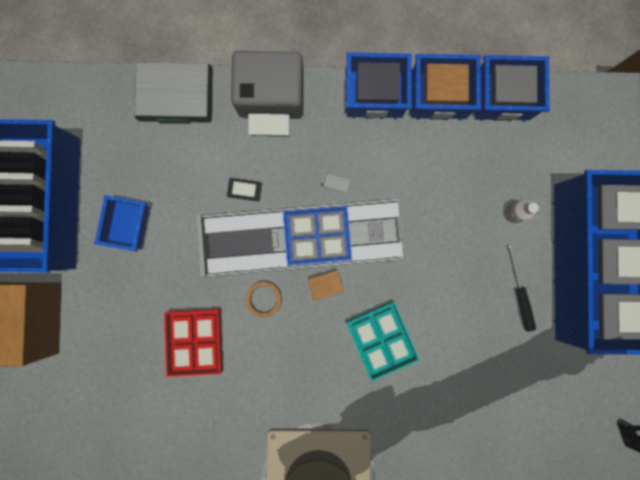

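```bash
cat > h.py <<'E'
import numpy as np
from workcell import manip
def px(cam,p):
    i=manip.camera_info(cam);f=240/np.tan(np.radians(i['vfov'])/2);T=i['pose']
    c=T[:3,:3].T@(np.asarray(p,float)-T[:3,3]); return f*c[1]/c[2]+i['cy'],f*c[0]/c[2]+i['cx']
def ray(cam,rc,z):
    i=manip.camera_info(cam);f=240/np.tan(np.radians(i['vfov'])/2);T=i['pose']
    d=T[:3,:3]@np.array([(rc[1]-i['cx'])/f,(rc[0]-i['cy'])/f,1]);o=T[:3,3]
    return o+d*(z-o[2])/d[2]
E
python3 - <<'E'
from h import *
for c,q,rc,z in [('scene','tray',(252.6,325.4),.036),('top','tray',(236.1,318.6),.036),('scene','bar',(296,268.7),.034),('top','bar',(228,391.7),.034),('scene','pin',(233.8,354.6),.046),('top','pin',(241.9,276.3),.046),('scene','end',(205.2,393.3),.036),('top','end',(246,203.9),.036)]: print(c,q,ray(c,rc,z).round(4))
E
```

```text
scene tray [0.547  0.0097 0.036 ]
top tray [0.5498 0.0055 0.036 ]
scene bar [ 0.5716 -0.1702  0.034 ]
top bar [ 0.5702 -0.1578  0.034 ]
scene pin [0.5489 0.1006 0.046 ]
top pin [0.5353 0.0984 0.046 ]
scene end [0.5228 0.2591 0.036 ]
top end [0.5246 0.259  0.036 ]
```

The top picture shows the blue tray at about (row 236, col 318) in the lane. The look-alikes are the red tray at (342, 193) and the turquoise one at (340, 382), with the blue bin at (222, 123). The choice is the blue tray in the lane. Next I'll check it in a close crop and fit the lane model.

```bash
cat >> h.py <<'E'
def lane2w(P,p):
    x,y,a=P;c,s=np.cos(a),np.sin(a); p=np.asarray(p,float); return np.array([x+c*p[0]-s*p[1],y+s*p[0]+c*p[1],p[2]])
E
python3 - <<'E'
from h import *
import cv2
from scipy.optimize import least_squares
ob=[('scene',(-.27,0,.034),(296,268.7)),('top',(-.27,0,.034),(228,391.7)),('scene',(0,0,.046),(233.8,354.6)),('top',(0,0,.046),(241.9,276.3)),('scene',(.153,0,.036),(205.2,393.3)),('top',(.153,0,.036),(246,203.9))]
f=lambda P:np.ravel([np.subtract(px(c,lane2w(P,p)),rc) for c,p,rc in ob])
r=least_squares(f,[.54,.1,1.68],loss='soft_l1',x_scale=[.01,.01,.01]);P=r.x;print(P,f(P).reshape(-1,2).round(1).tolist())
np.save('P.npy',P)
for c,(r0,r1,c0,c1) in {'top':(180,300,180,420),'scene':(170,330,230,430)}.items():
    im=cv2.imread(f'pics/{c}0.png');k=3
    im=cv2.resize(im[r0:r1,c0:c1],None,fx=k,fy=k,interpolation=cv2.INTER_CUBIC)
    cv2.imwrite(f'pics/{c}_crop.png',im)
    def ln(a,b,col):
        q=[px(c,lane2w(P,p)) for p in (a,b)]
        cv2.line(im,*[(int((x[1]-c0+.5)*k),int((x[0]-r0+.5)*k)) for x in q],col,1)
    for s in(-1,1):
        ln((-.28,s*.062,.052),(.153,s*.062,.052),(0,255,0)); ln((-.28,s*.029,.036),(.165,s*.029,.036),(0,0,255))
    ln((-.28,.068,.052),(-.28,-.068,.052),(0,255,255));ln((.153,.062,.066),(.153,-.062,.066),(0,255,255))
    ln((-.006,.017,.046),(-.006,-.017,.046),(255,0,255));ln((.006,.017,.046),(.006,-.017,.046),(255,0,255))
    ln((-.27,.025,.034),(-.27,-.025,.034),(255,0,255))
    cv2.imwrite(f'pics/{c}_fit.png',im)
o=manip.get_obs()
from scipy.spatial.transform import Rotation as R
print(R.from_quat(o['ee_rot']).as_matrix().round(3))
E
```

```text
[0.54095302 0.10443654 1.67928698] [[-1.8, 2.0], [0.0, 2.7], [-2.4, -0.8], [-2.6, -2.7], [0.7, -0.3], [0.1, 1.1]]
[[ 0.     0.358 -0.934]
 [-0.    -0.934 -0.358]
 [-1.     0.    -0.   ]]
```

View pics/top_fit.png

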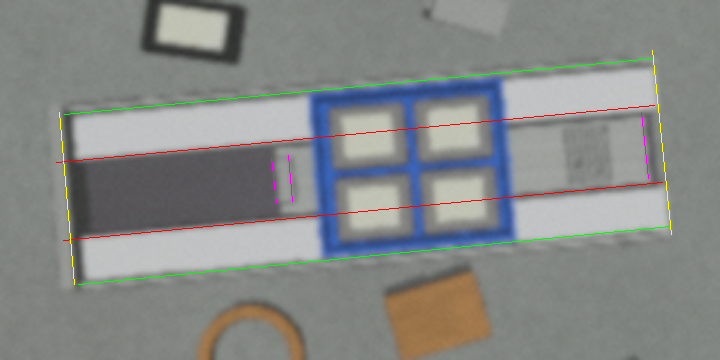

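View pics/scene_fit.png

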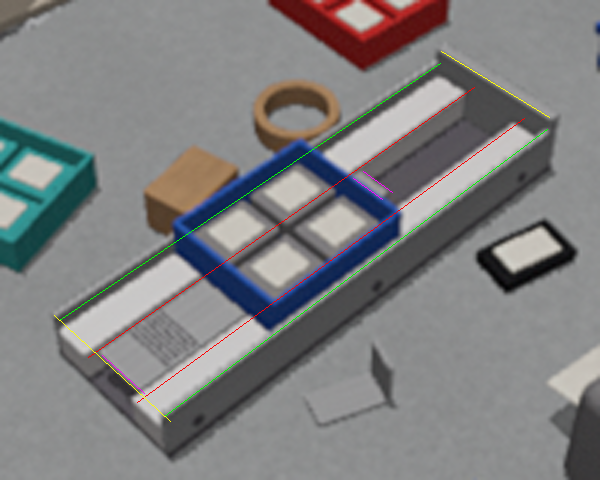

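The crop confirms the tray in the lane is blue, with its far face just before the pin (pin at crop col ~285). The fitted lane lines lie within about 1–2 px, with a ~2 mm shift towards the base. I'll use the lane origin (0.539, 0.103) and yaw 1.679, which puts the tray at lane x ≈ -0.097. First I turn the tool so the jaws lie across the lane, shutting them.

Emit:
{"api": "arm_command", "payload": {"moves": [[[1,0,0,0,-6.85],[1,0,0,0,-6.85],[1,0,0,0,-6.85],[1,0,0,0,-6.85],[1,0,0,0,-6.85],[1,0,0,0,-6.85],[1,0,0,0,-6.85],[1,0,0,0,-6.85],[1,0,0,0,-6.85],[1,0,0,0,-6.85],[1,0,0,0,-6.85],[1,0,0,0,0]]], "force": 30}}

```text
clock: 1.6
position: [0.2235, -0.5837, 0.3039]
ee_rot: [0.47, 0.528, -0.47, 0.528]
ft_force: [-0.4, 0.6, 0.3]
grip_width: -0.002
```

```bash
cat >> h.py <<'E'
from scipy.spatial.transform import Rotation as R
PL=(.539,.103,1.679)
def tl(w):  # world-> lane
    c,s=np.cos(PL[2]),np.sin(PL[2]);d=np.array(w)[:2]-PL[:2]; return c*d[0]+s*d[1],-s*d[0]+c*d[1]
def st(target=None):
    o=manip.get_obs();p=np.array(o['position']);M=R.from_quat(o['ee_rot']).as_matrix()
    print('t',o['clock'],'p',p.round(4),'lane',np.round(tl(p),4),'tip z',round(p[2]-.073,4),'F',np.round(o['ft_force'],2),'grip',round(o['grip_width'],3),'yaw y',np.degrees(np.arctan2(M[1,1],M[0,1])).round(2),M[:,0].round(3))
    if target is not None:
        print('units',(M.T@(lane2w(PL,target)-p)/.025).round(2))
E
python3 - <<'E'
from h import *
st((-.195,0,.2))
E
```

```text
t 1.6 p [ 0.2235 -0.5837  0.3039] lane [-0.6486  0.3878] tip z 0.2309 F [-0.4   0.58  0.34] grip -0.002 yaw y 6.63 [ 0. -0. -1.]
units [  4.16  15.65 -18.03]
```

Emit:
{"api": "arm_command", "payload": {"moves": [[[1,0,0.78,-0.9,0.43],[1,0,0.78,-0.9,0],[1,0,0.78,-0.9,0],[1,0,0.78,-0.9,0],[1,0,0.78,-0.9,0],[1,0,0.78,-0.9,0],[1,0,0.78,-0.9,0],[1,0,0.78,-0.9,0],[1,0,0.78,-0.9,0],[1,0,0.78,-0.9,0],[1,0,0.78,-0.9,0],[1,0,0.78,-0.9,0]]]}}

```text
clock: 2.6
position: [0.4291, -0.2897, 0.3042]
ee_rot: [0.475, 0.524, -0.475, 0.524]
ft_force: [1.0, 0.3, -0.2]
grip_width: -0.002
```

Emit:
{"api": "arm_command", "payload": {"moves": [[[1,0,0.78,-0.9,0],[1,0,0.78,-0.9,0],[1,0,0.78,-0.9,0],[1,0.4,0.78,-0.9,0],[1,0.6,0.78,-0.9,0],[1,0.6,0.78,-0.9,0],[1,0.6,0.78,-0.9,0],[1,0.6,0.78,-0.9,0],[1,0,0,0,0],[1,0,0,0,0]]]}}

```text
clock: 3.43
position: [0.5655, -0.094, 0.2329]
ee_rot: [0.474, 0.526, -0.474, 0.524]
ft_force: [1.0, -0.4, 0.2]
grip_width: 0.001
```

```bash
python3 - <<'E'
from h import *
import cv2
st((-.195,0,.13))
for c in ['wrist','scene','top']:
    im=manip.camera(c)[:,:,::-1]
    cv2.imwrite(f'pics/{c}1.png',im)
    for q in ['tray','bar_end','stop_pin'] : print(c,q,[(r['confidence'],r['pixel'],tl(ray(c,r['pixel'],{'tray':.036,'bar_end':.034,'stop_pin':.046}[q]))) for r in manip.pinpoint(q,c)])
E
```

```text
t 3.4333 p [ 0.5655 -0.094   0.2329] lane [-0.1987 -0.005 ] tip z 0.1599 F [ 1.01 -0.36  0.24] grip 0.001 yaw y 5.86 [-0.001  0.001 -1.   ]
units [ 4.12 -0.2  -0.14]
wrist tray [(0.84, [232.0, 36.5], (np.float64(-0.20723146936569686), np.float64(0.21935025429150048))), (0.72, [77.8, 312.1], (np.float64(-0.09711451497066112), np.float64(0.0008510802623942111)))]
wrist bar_end [(0.87, [304.2, 311.6], (np.float64(-0.27488944147893246), np.float64(0.0036878598697744243)))]
wrist stop_pin []
scene tray [(0.97, [238.4, 226.8], (np.float64(-0.23828706542061295), np.float64(0.20999951528003286))), (0.83, [175.2, 348.5], (np.float64(0.16367304289189116), np.float64(0.17400824696011155))), (0.73, [252.1, 325.8], (np.float64(-0.09181743246629463), np.float64(0.0026102999274030007)))]
scene bar_end [(0.76, [294.2, 270.9], (np.float64(-0.2683442742155178), np.float64(-0.0024604826088854594))), (0.18, [204.7, 392.7], (np.float64(0.15913550880499686), np.float64(0.00297984118170937)))]
scene stop_pin [(0.82, [233.5, 354.5], (np.float64(-0.002909670380059579), np.float64(-0.008637659838372233))), (0.36, [244.6, 349.6], (np.float64(-0.03912544468106819), np.float64(-0.02668800795512533)))]
top tray [(0.98, [234.8, 318.5], (np.float64(-0.09814856710521863), np.float64(-0.0031292738596656842))), (0.98, [338.9, 378.2], (np.float64(-0.2075807200799902), np.float64(0.23896939388897354))), (0.89, [343.1, 196.5], (np.float64(0.19085907466062346), np.float64(0.2083056331696356)))]
top bar_end []
top stop_pin [(0.77, [245.2, 277.3], (np.float64(-0.005740976235698839), np.float64(0.011647992262058515))), (0.7, [298.1, 262.4], (np.float64(0.037263855347834385), np.float64(0.1239102657063873)))]
```

View pics/wrist1.png

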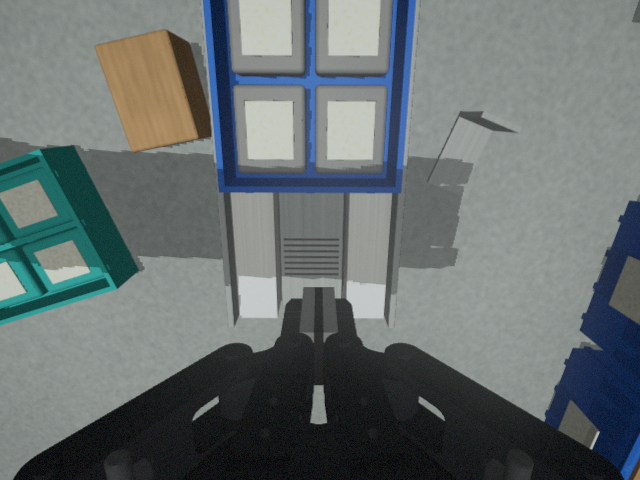

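View pics/scene1.png

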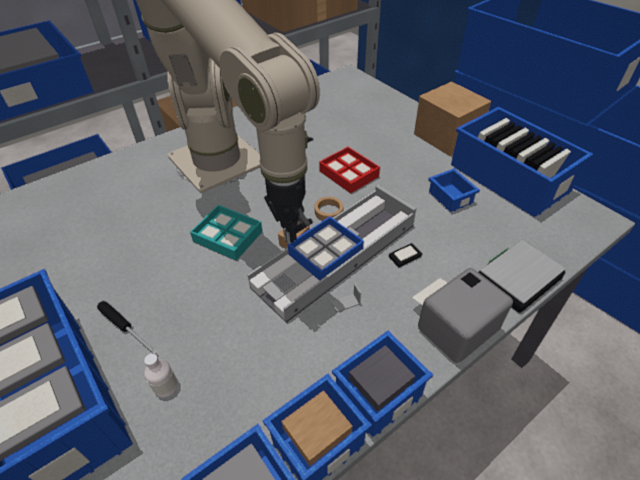

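Wrist picture: the tray's near wall is at row ~190 and its middle at col 311, the bar's cross lines at rows 240–275, and the shut fingertips at (300, 318), above the bar. Going down.

Emit:
{"api": "arm_command", "payload": {"moves": [[[1,0.8,-0.12,-0.07,0],[1,0.8,-0.12,-0.07,0],[1,0.8,0,0,0],[1,0.8,0,0,0],[1,0.8,0,0,0],[1,0.5,0,0,0],[1,0,0,0,0],[1,0,0,0,0]]]}}

```text
clock: 4.7
position: [0.5589, -0.093, 0.1215]
ee_rot: [0.474, 0.525, -0.474, 0.525]
ft_force: [-1.0, -0.4, 0.4]
grip_width: -0.001
```

```bash
python3 - <<'E'
from h import *
import cv2
st((-.195,0.001,.091))
for c in ['wrist','scene']:
    im=manip.camera(c)[:,:,::-1]
    if c=='scene': im=cv2.resize(im[150:340,200:440],None,fx=3,fy=3)
    cv2.imwrite(f'pics/{c}2.png',im)
T=manip.camera_info('wrist')['pose'];print(tl(T[:3,3]),T[2,3])
E
```

```text
t 4.7 p [ 0.5589 -0.093   0.1215] lane [-0.197   0.0014] tip z 0.0485 F [-0.95 -0.39  0.44] grip -0.001 yaw y 5.88 [-0.001  0.    -1.   ]
units [ 1.22  0.02 -0.08]
(np.float64(-0.11656591942317424), np.float64(0.0022220464439960085)) 0.19298550173104162
```

View pics/wrist2.png

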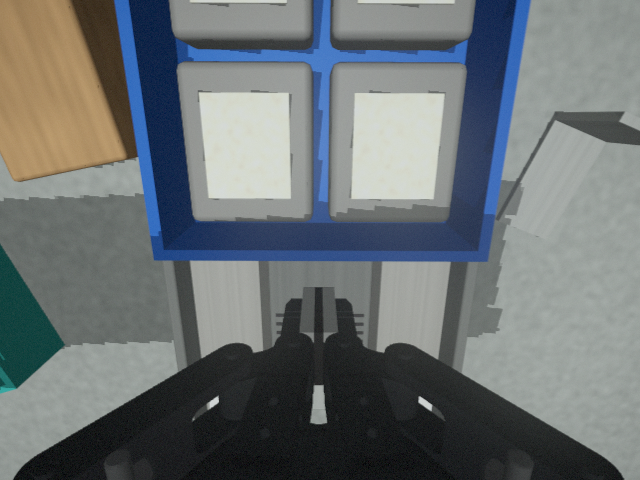

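View pics/scene2.png

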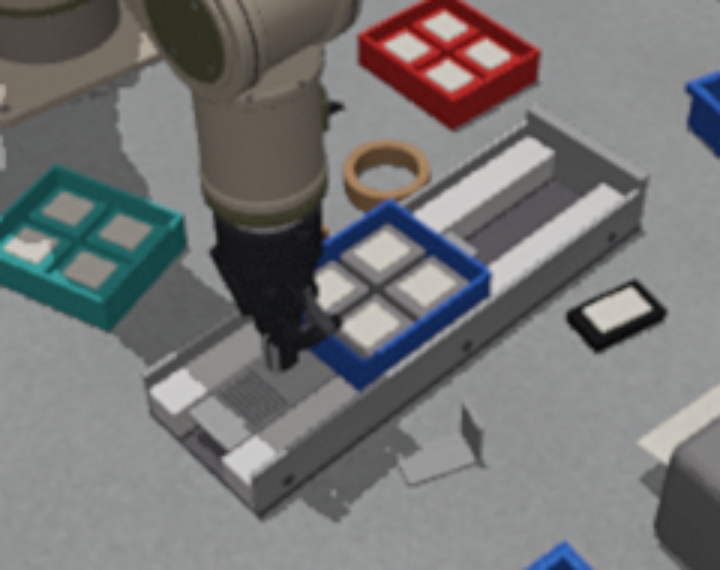

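Emit:
{"api": "arm_command", "payload": {"moves": [[[1,0.3,0,0,0],[1,0.3,0,0,0],[1,0.2,0,0,0],[1,0.2,0,0,0],[1,0.1,0,0,0],[1,0,0,0,0]]]}}

```text
clock: 5.3
position: [0.559, -0.0932, 0.0935]
ee_rot: [0.474, 0.525, -0.474, 0.525]
ft_force: [0.0, -1.3, 1.9]
grip_width: -0.001
```

```bash
python3 - <<'E'
from h import *
import cv2
st((-.195,0.001,.091))
for c in ['wrist','scene']:
    im=manip.camera(c)[:,:,::-1]
    if c=='scene': im=cv2.resize(im[150:340,200:440],None,fx=3,fy=3)
    cv2.imwrite(f'pics/{c}3.png',im)
st()
E
```

```text
t 5.3 p [ 0.559  -0.0932  0.0935] lane [-0.1972  0.0013] tip z 0.0205 F [ 0.01 -1.34  1.91] grip -0.001 yaw y 5.88 [-0. -0. -1.]
units [ 0.1   0.01 -0.09]
t 5.4 p [ 0.559  -0.0932  0.094 ] lane [-0.1972  0.0013] tip z 0.021 F [ 0.51 -1.18  2.99] grip 0.0 yaw y 5.88 [-0. -0. -1.]
```

View pics/scene3.png

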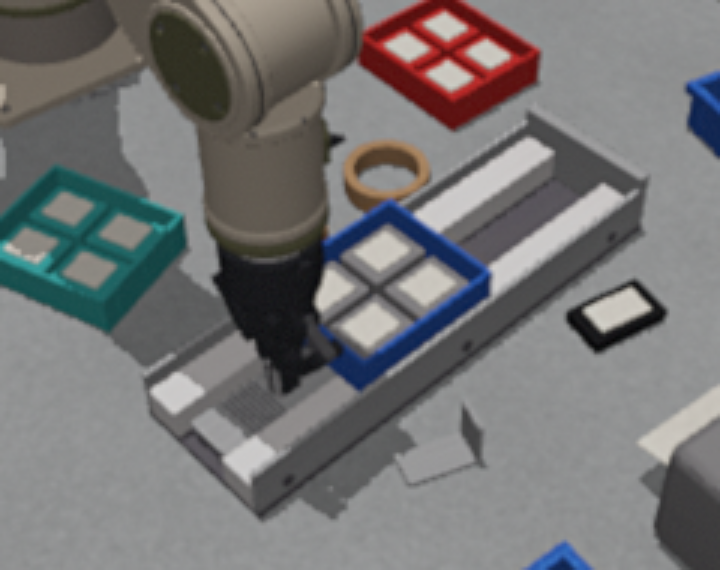

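View pics/wrist3.png

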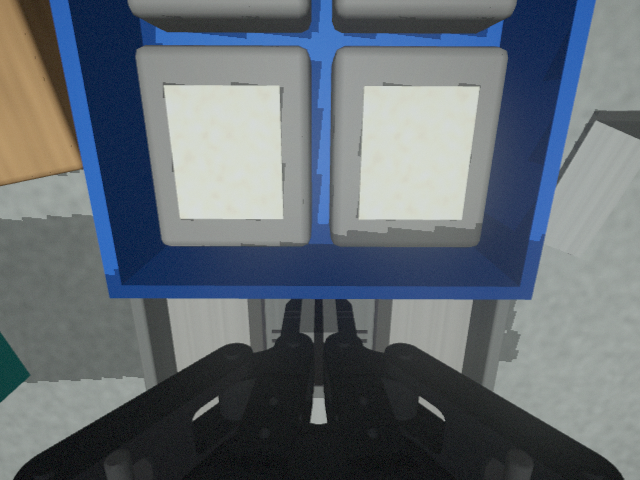

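The scene picture shows the bar down under the fingertips and the pin sunk from view. The tip is at z ≈ 0.0205 with about 2–3 N, so the stop is about 13 mm down. Next I push along the lane, pressing 1 mm deeper.

Emit:
{"api": "arm_command", "payload": {"moves": [[[1,0.04,0,0,0],[1,0,0,-0.2,0],[1,0,0,-0.2,0],[1,0,0,-0.2,0],[1,0,0,-0.2,0],[1,0,0,-0.2,0],[1,0,0,-0.2,0],[1,0,0,-0.2,0],[1,0,0,-0.2,0],[1,0,0,0,0]]]}}

```text
clock: 6.23
position: [0.5548, -0.0532, 0.0931]
ee_rot: [0.473, 0.525, -0.474, 0.525]
ft_force: [0.3, -4.0, 2.7]
grip_width: 0.0
```

```bash
python3 - <<'E'
from h import *
import cv2
st((-.111,0.001,.092))
for c in ['wrist','scene']:
    im=manip.camera(c)[:,:,::-1]
    if c=='scene': im=cv2.resize(im[150:340,200:440],None,fx=3,fy=3)
    cv2.imwrite(f'pics/{c}4.png',im)
    print(c,[(r['confidence'],np.round(tl(ray(c,r['pixel'],.036)),4)) for r in manip.pinpoint('tray',c)])
E
```

```text
t 6.2333 p [ 0.5548 -0.0532  0.0931] lane [-0.157   0.0012] tip z 0.0201 F [ 0.26 -3.98  2.67] grip 0.0 yaw y 5.89 [ 0.    -0.001 -1.   ]
units [ 0.04 -0.   -1.84]
wrist [(0.58, array([-0.0749,  0.0014]))]
scene [(0.84, array([-0.2334,  0.2151])), (0.67, array([-0.0782, -0.0037])), (0.63, array([0.1657, 0.1792]))]
```

View pics/scene4.png

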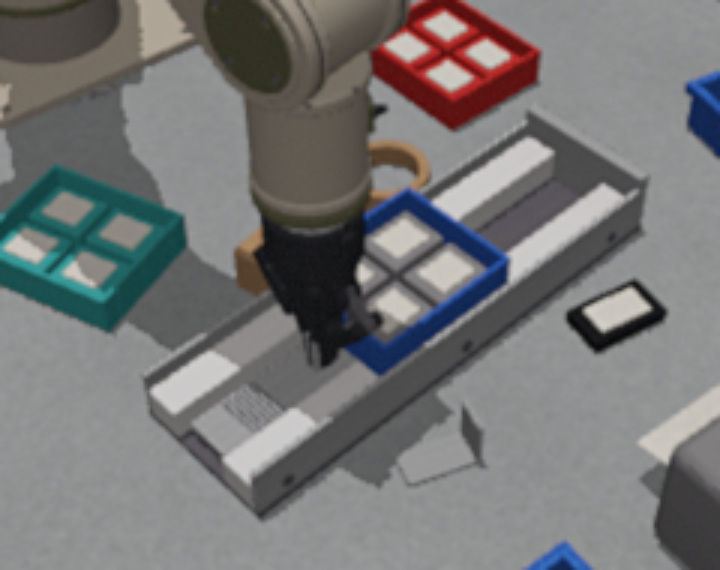

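View pics/wrist4.png

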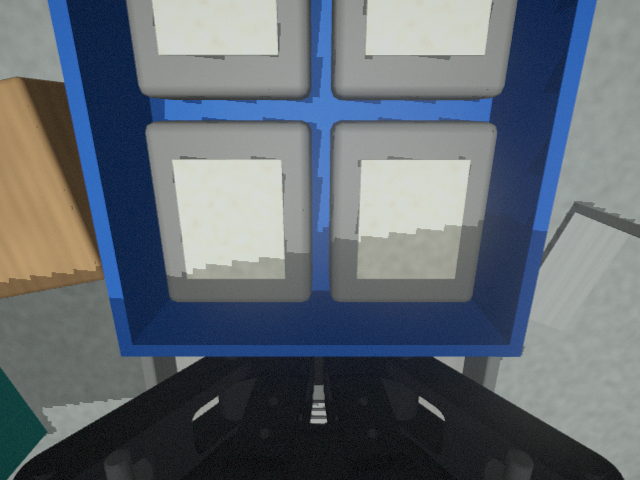

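The tray has moved to about -0.077 with the stop still held (tip 0.020, push ~4 N). Continuing over the pin.

Emit:
{"api": "arm_command", "payload": {"moves": [[[1,0,0,-0.2,0],[1,0,0,-0.25,0],[1,0,0,-0.3,0],[1,0,0,-0.3,0],[1,0,0,-0.3,0],[1,0,0,-0.3,0],[1,0,0,-0.3,0],[1,0,0,-0.3,0],[1,0,0,-0.3,0],[1,0,0,-0.3,0],[1,0,0,-0.2,0],[1,0,0,0,0]]]}}

```text
clock: 7.43
position: [0.547, 0.0228, 0.093]
ee_rot: [0.474, 0.525, -0.474, 0.525]
ft_force: [0.4, -3.5, 3.7]
grip_width: -0.003
```

```bash
python3 - <<'E'
from h import *
import cv2
st((-.05,0.001,.092))
for c in ['wrist','scene']:
    im=manip.camera(c)[:,:,::-1]
    if c=='scene': im=cv2.resize(im[150:340,200:440],None,fx=3,fy=3)
    cv2.imwrite(f'pics/{c}5.png',im)
    print(c,[(r['confidence'],np.round(tl(ray(c,r['pixel'],.036)),4)) for r in manip.pinpoint('tray',c)])
E
```

```text
t 7.4333 p [0.547  0.0228 0.093 ] lane [-0.0806  0.0007] tip z 0.02 F [ 0.43 -3.48  3.72] grip -0.003 yaw y 5.89 [ 0.    -0.001 -1.   ]
units [ 0.04 -0.02 -1.22]
wrist [(0.66, array([0.0025, 0.0023]))]
scene [(0.81, array([0.1675, 0.1834])), (0.73, array([-0.2362,  0.2143])), (0.71, array([0.0059, 0.001 ]))]
```

View pics/scene5.png

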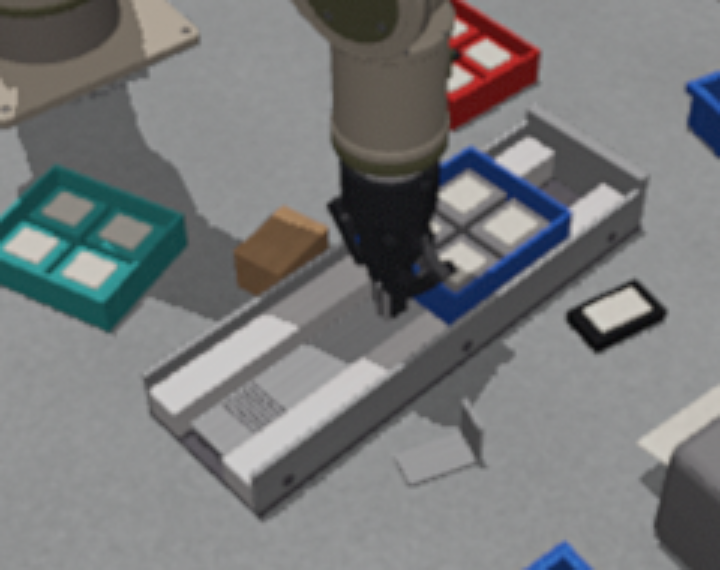

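The tray is at about 0.002, over the pin. Now I back off slightly, raise the tips to about 56 mm (above the pin), and push on.

Emit:
{"api": "arm_command", "payload": {"moves": [[[1,0,0,0.2,0],[1,0.0,0,0.1,0],[1,-0.5,0,0,0],[1,-0.5,0,0,0],[1,-0.44,0,0,0],[1,0,0,0,0],[1,0,0,-0.3,0],[1,0,0,-0.3,0],[1,0,0,-0.3,0],[1,0,0,-0.3,0],[1,0,0,-0.3,0],[1,0,0,0,0]]]}}

```text
clock: 8.63
position: [0.5442, 0.0524, 0.1292]
ee_rot: [0.473, 0.524, -0.474, 0.526]
ft_force: [1.8, -3.5, 3.3]
grip_width: -0.003
```

```bash
python3 - <<'E'
from h import *
import cv2
st((0.002,0.001,.129))
for c in ['wrist','scene']:
    im=manip.camera(c)[:,:,::-1]
    if c=='scene': im=cv2.resize(im[150:340,200:440],None,fx=3,fy=3)
    cv2.imwrite(f'pics/{c}6.png',im)
    print(c,[(r['confidence'],np.round(tl(ray(c,r['pixel'],.036)),4)) for r in manip.pinpoint('tray',c)])
E
```

```text
t 8.6333 p [0.5442 0.0524 0.1292] lane [-0.0508  0.0002] tip z 0.0562 F [ 1.77 -3.55  3.35] grip -0.003 yaw y 5.88 [ 0.001 -0.002 -1.   ]
units [ 0.   -0.04 -2.11]
wrist [(0.65, array([0.029 , 0.0016]))]
scene [(0.91, array([0.1731, 0.1917])), (0.75, array([0.0321, 0.0034])), (0.6, array([-0.2344,  0.216 ]))]
```

View pics/scene6.png

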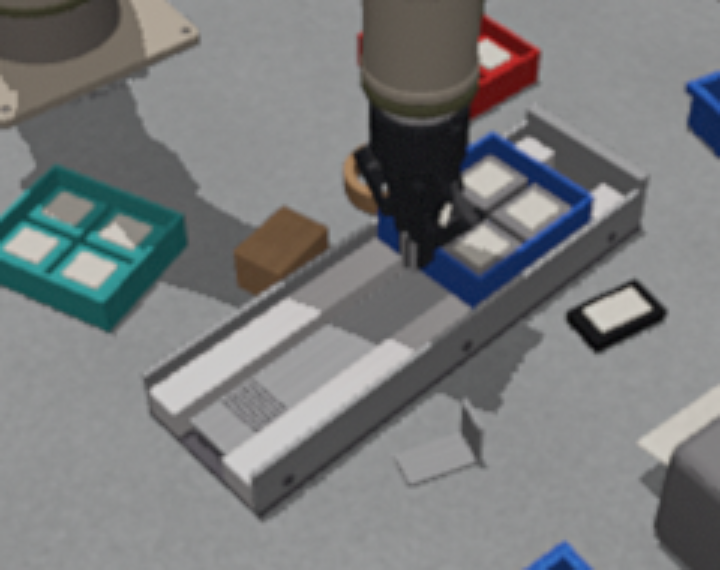

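Emit:
{"api": "arm_command", "payload": {"moves": [[[1,0,0,-0.25,0],[1,0,0,-0.25,0],[1,0,0,-0.25,0],[1,0,0,-0.25,0],[1,0,0,-0.25,0],[1,0,0,-0.2,0],[1,0,0,-0.2,0],[1,0,0,-0.15,0],[1,0,0,-0.1,0],[1,0,0,-0.1,0],[1,0,0,0,0]]]}}

```text
clock: 9.75
position: [0.539, 0.1009, 0.1289]
ee_rot: [0.473, 0.524, -0.475, 0.525]
ft_force: [1.5, -8.2, 7.1]
grip_width: 0.003
```

```bash
python3 - <<'E'
from h import *
import cv2
st((0.002,0.001,.129))
for c in ['wrist','scene']:
    im=manip.camera(c)[:,:,::-1]
    if c=='scene': im=cv2.resize(im[150:340,200:440],None,fx=3,fy=3)
    cv2.imwrite(f'pics/{c}7.png',im)
    print(c,[(r['confidence'],np.round(tl(ray(c,r['pixel'],.036)),4)) for r in manip.pinpoint('tray',c)])
E
```

```text
t 9.75 p [0.539  0.1009 0.1289] lane [-0.0021  0.0002] tip z 0.0559 F [ 1.53 -8.21  7.09] grip 0.003 yaw y 5.81 [-0.    -0.002 -1.   ]
units [-0.01 -0.03 -0.16]
wrist [(0.95, array([0.0782, 0.    ]))]
scene [(0.78, array([ 0.0824, -0.0066])), (0.72, array([0.1616, 0.1793]))]
```

View pics/scene7.png

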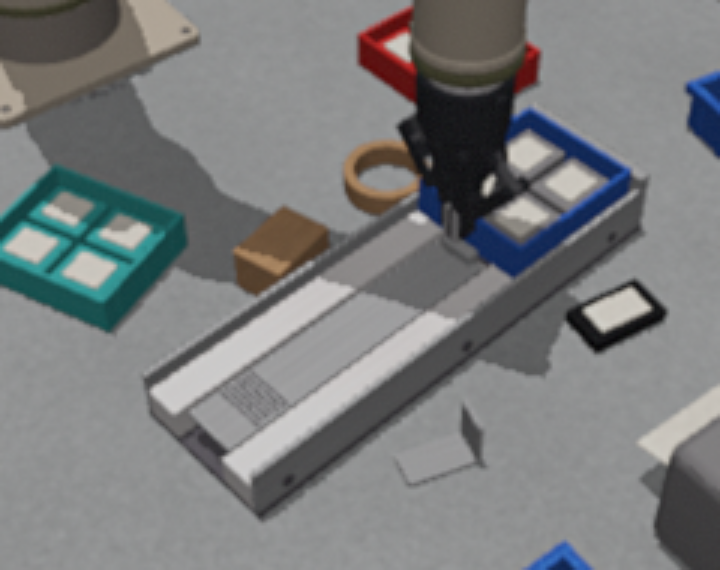

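The pin block shows just behind the tray (crop (465, 248)), and the force has risen to about 8 N. A little more, to tell the end plate from mere friction.

Emit:
{"api": "arm_command", "payload": {"moves": [[[1,0,0,-0.08,0],[1,0,0,-0.08,0],[1,0,0,0,0]]]}}

```text
clock: 10.2
position: [0.5387, 0.1045, 0.1289]
ee_rot: [0.473, 0.524, -0.475, 0.525]
ft_force: [1.7, -10.1, 6.7]
grip_width: 0.005
```

```bash
python3 - <<'E'
from h import *
st()
E
```

```text
t 10.2 p [0.5387 0.1045 0.1289] lane [0.0015 0.0002] tip z 0.0559 F [  1.66 -10.15   6.7 ] grip 0.005 yaw y 5.79 [ 0.    -0.003 -1.   ]
```

Emit:
{"api": "arm_command", "payload": {"moves": [[[1,0,0,-0.08,0],[1,0,0,-0.08,0],[1,0,0,0,0]]]}}

```text
clock: 10.45
position: [0.5387, 0.1049, 0.1289]
ee_rot: [0.473, 0.522, -0.477, 0.526]
ft_force: [0.1, -21.7, 11.1]
grip_width: -0.0
```

```bash
python3 - <<'E'
from h import *
import cv2
st()
for c in ['wrist','scene']:
    im=manip.camera(c)[:,:,::-1]
    if c=='scene': im=cv2.resize(im[150:300,290:450],None,fx=4,fy=4,interpolation=cv2.INTER_CUBIC)
    cv2.imwrite(f'pics/{c}8.png',im)
    print(c,[(r['confidence'],np.round(tl(ray(c,r['pixel'],.036)),4)) for r in manip.pinpoint('tray',c)])
E
```

```text
t 10.45 p [0.5387 0.1049 0.1289] lane [0.0019 0.0001] tip z 0.0559 F [  0.14 -21.71  11.1 ] grip -0.0 yaw y 5.62 [-0.    -0.008 -1.   ]
wrist [(0.76, array([ 0.0813, -0.0001]))]
scene [(0.74, array([0.1767, 0.1895])), (0.7, array([ 0.0836, -0.0041])), (0.68, array([-0.2282,  0.2194]))]
```

View pics/scene8.png

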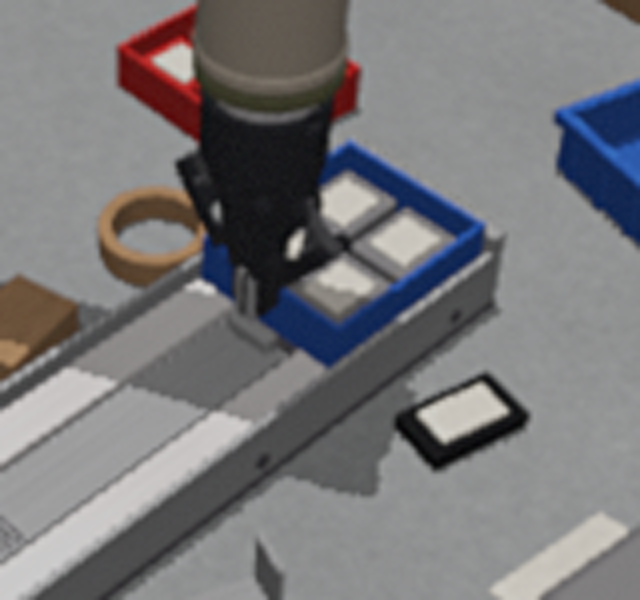

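View pics/wrist8.png

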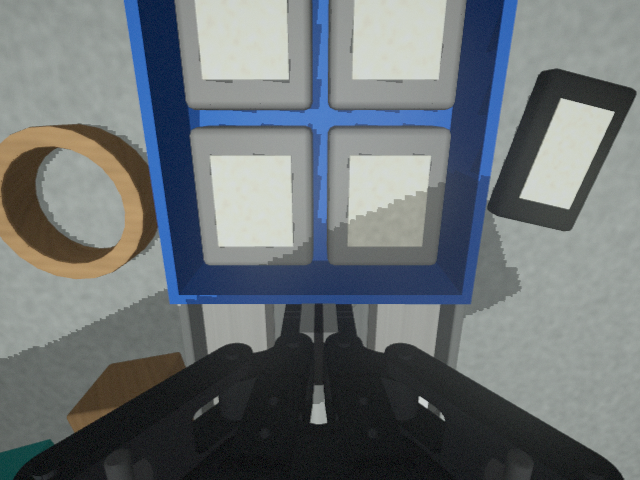

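The arm stopped (0.4 mm for 4 mm commanded) and the force jumped to 22 N. The tray is against the end plate, with the pin visible behind it at crop (265, 335). Backing off, rising and checking.

Emit:
{"api": "arm_command", "payload": {"moves": [[[1,0,0,0.15,0],[1,0,0,0.2,0],[1,0,0,0.3,0],[1,0,0,0.3,0],[1,-0.5,0,0.3,0],[1,-0.8,0,0.5,0],[1,-0.9,0,0.9,0],[1,-0.9,0,0.9,0],[1,-0.9,0,0.9,0],[1,0,0,0.9,0],[1,0,0,0.5,0],[1,0,0,0,0]]]}}

```text
clock: 11.65
position: [0.5529, -0.0389, 0.229]
ee_rot: [0.475, 0.524, -0.475, 0.524]
ft_force: [0.1, 0.3, -0.9]
grip_width: 0.004
```

```bash
python3 - <<'E'
from h import *
import cv2
st()
for c in ['wrist','scene','top']:
    im=manip.camera(c)[:,:,::-1]
    if c=='scene': im=cv2.resize(im[150:330,230:450],None,fx=3.3,fy=3.3,interpolation=cv2.INTER_CUBIC)
    cv2.imwrite(f'pics/{c}9.png',im)
    for q,z in (('tray',.036),('stop_pin',.046),('bar_end',.034)):
        print(c,q,[(r['confidence'],np.round(tl(ray(c,r['pixel'],z)),4)) for r in manip.pinpoint(q,c)])
E
```

```text
t 11.65 p [ 0.5529 -0.0389  0.229 ] lane [-0.1426  0.0015] tip z 0.156 F [ 0.07  0.35 -0.9 ] grip 0.004 yaw y 5.62 [-0.    -0.001 -1.   ]
wrist tray [(0.74, array([-0.1949,  0.2185])), (0.34, array([-0.1348, -0.1032]))]
wrist stop_pin [(0.74, array([0.0055, 0.003 ]))]
wrist bar_end []
scene tray [(0.77, array([0.0778, 0.0079])), (0.69, array([0.1641, 0.1801])), (0.63, array([-0.2374,  0.2116])), (0.61, array([-0.2692, -0.0056]))]
scene stop_pin [(0.87, array([-0.0053, -0.0195]))]
scene bar_end [(0.65, array([-0.2732, -0.0024]))]
top tray [(0.87, array([ 0.0799, -0.0063]))]
top stop_pin [(0.86, array([0.0043, 0.0034]))]
top bar_end [(0.86, array([-0.2635, -0.0023]))]
```

View pics/scene9.png

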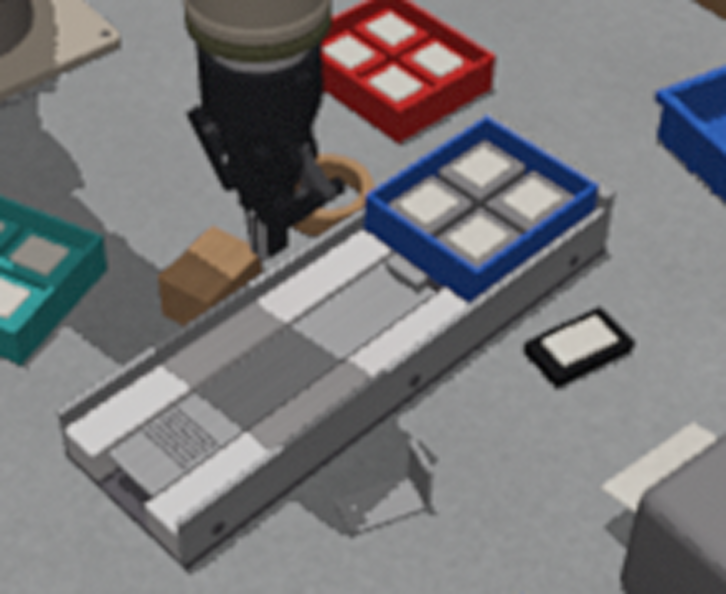

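View pics/wrist9.png

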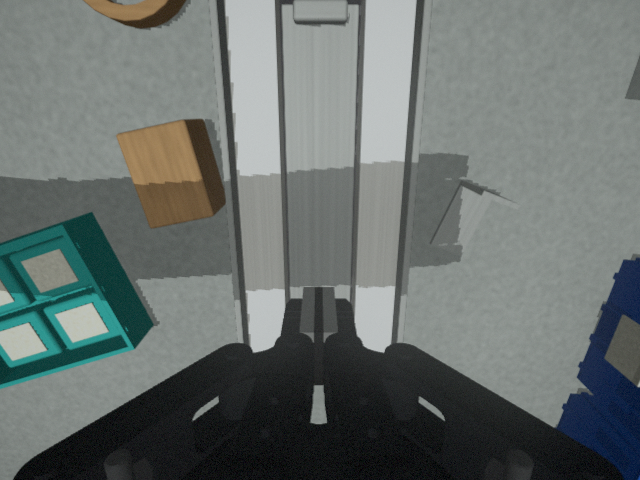

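The scene picture shows the tray against the end plate and the whole pin standing behind it (crop (408, 275)). As a last check, I'll compare the hatching at the near end with the first picture, since it would shift if the stop were not fully up.

```bash
python3 - <<'E'
from h import *
import cv2
a=cv2.imread('pics/scene0.png',0);b=np.ascontiguousarray(manip.camera('scene')[:,:,::-1]);cv2.imwrite('pics/scene10.png',b);b=cv2.cvtColor(b,cv2.COLOR_BGR2GRAY)
def m(a,b,r0,r1,c0,c1):
    R_=cv2.matchTemplate(cv2.resize(b[r0-8:r1+8,c0-8:c1+8],None,fx=4,fy=4,interpolation=2),cv2.resize(a[r0:r1,c0:c1],None,fx=4,fy=4,interpolation=2),cv2.TM_CCOEFF_NORMED)
    _,v,_,l=cv2.minMaxLoc(R_);return v,(l[0]-32)/4,(l[1]-32)/4
s3=cv2.imread('pics/scene3.png',0);s3=cv2.resize(s3,None,fx=1/3,fy=1/3,interpolation=cv2.INTER_AREA);full=a.copy();full[150:340,200:440]=s3
print('up-vs-now',m(a,b,270,298,262,296),'up-vs-pressed',m(a,full,270,298,262,296))
print([px('scene',lane2w(PL,(-.24,0,z))) for z in(.034,.018)])
E
```

```text
up-vs-now (0.9811222553253174, 0.0, 0.0) up-vs-pressed (0.6872411370277405, -2.5, 2.0)
[(np.float64(286.65953957548925), np.float64(279.86169860391635)), (np.float64(290.9470693724776), np.float64(280.4089386496818))]
```

The hatching is exactly where it was at the start (0.0 px shift, correlation 0.98), so the stop is fully up. Handing in.

```bash
python3 -c "
from workcell import manip
print(manip.hand_in())"
```

```text
the job is handed in; nothing more can be done
None
```

The tray is home against the end plate, the stop has sprung up behind it, and I handed the job in at about 12 s on the clock. No verdict was given.

**What I did:** With the shut fingertips I pressed the bar about 13–14 mm down behind the blue tray and pushed the tray over the pin. I then raised the tips above the pin and pushed the tray on until it stopped; the force jumped to about 22 N with no further motion. Finally I backed off and raised the arm.

**Last checks:**
- **Tray position:** the networks put the tray at lane x of 0.078 to 0.080 after I let go, and 0.081 to 0.084 while the fingers still held it. The wanted range is 0.075 to 0.088.
- **Sideways position:** estimates after letting go disagreed, from -6 to +8 mm. The tray can only move about 3 mm between the guides, so I put that down to network error.
- **Stop:** the whole pin shows behind the tray, and the bar's cross lines are back at their starting place (0.0 px shift).
- **Bystanders:** none looked moved in the pictures, but I did not measure them.
- **Height and tilt:** I judged these only by eye; the tray looked flat.

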